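# Line up a two-part turned leg in the glue-up cradle

## Robot

A 6-joint arm with a two-finger parallel gripper is mounted at the origin on the work surface. World frame = base frame: x ahead of the robot, y to its left, z up, the work surface at z = 0. Lengths are in mm, angles in rad, forces in N, time in s.
With the tool pointing down it reaches from about 350 to 725 mm from the base axis. Payload 6 kg.
Tool frame: the origin (TCP) lies where the fingers leave the gripper's body, on its centre line; the fingertips stand 73 mm ahead of it and the grasp point (between the pads) lies 54 mm ahead of it; z points along the fingers, y is the direction in which the jaws open and shut (so a half turn about z gives the same grasp; the last joint's range is limited). The gripper opens to 85 mm and grips with 20 to 120 N. Pads are 22 mm wide; open, the fingers measure 114 mm over their backs; the gripper's body (76 mm by 85 mm) begins 54 mm behind the grasp point. The pads swing forward as they close: fully open they stand 13 mm farther back than shut.
Start: joints at [-0.966, 0.04, 0.085, 0, -1.615, -0.334], TCP at [160.515, -578.115, 303.861] pointing down, gripper open.
Joint ranges: [-2.56, 2.56], [-1.29, 2.01], [-1.08, 1.49], [-3.29, 1.98], [-2.81, -0.18], [-2.99, 2.99]. Speed limits (rad/s): [2.57, 2.57, 3.01, 3.14, 3.14, 3.14].

## Interface

Orientations are given as a unit quaternion [w, x, y, z].
In Python, from station import manip gives the robot as it stands.
- The arm moves only by the tool jog_arm, never from a script. Its argument "increments" is a list of rows, each a list of 6 numbers: the shift along the tool's x, y, z in cm, then the turn, a rotation vector about the tool's x, y, z in rad. A call has 1 to 10 rows; each row shifts and turns the commanded pose from where the row before left it, along the tool's axes as they then stand; what a row does not reach is not made up. A row lasts 1/10 s, in which the tool goes at most 50 mm and 8.59 degrees, less where a joint would pass 70% of its speed; a pose out of reach is approached as far as the arm can. A call with a gripper value outside its range is refused whole. "gripper" is the closure, from -1 (fully open) to 1 (shut), set as the call begins (left out, the last holds). The fingers move at their own pace and stop on an object; "grip_force" is the grip in N (left out, the last holds). Time passes only in rows, so rows that do not move let the fingers close. It gives the time, the measured TCP pose, the force and the opening at its end, in the units of the state.
- manip.get_state(): the state, without advancing time (a new reading comes with each control period).
- manip.camera(name): name is "scene" or "top" or "wrist"; returns a dict with "color" (420x560x3 uint8, blue, green, red), "mtx" (3x3 intrinsics, pixels), "R" (3x3) and "t" (3): a world point X has camera coordinates R X + t; the wrist camera has in their place "tool_from_camera" (4x4, takes a point from camera to tool coordinates, whose origin is the TCP and whose axes are the flange's). Camera axes: x right, y down, z forward; pixel columns grow to the right and rows downward; lengths in mm; the calibration is good to about 2 mm. A picture is of the moment at which its call begins: read the wrist's pose just before it. There is no depth.
- manip.job_done(): hands the job in, once; it reports no verdict.
Trained networks look in a picture, given as the dict that the camera call returned (one of the last four; its "shot" number tells which), for a name from the list of things; names that differ only in an ending like _2 or _b are one class to them, and where a whole thing is asked for, a point or a joint stands for the part that bears it (a point fixed in the world has none). Each returns a list of dicts, best first, with "confidence" (0 to 1); they miss things now and then, are a little off and sometimes report something else, mostly with a low value. They report only what shows in the picture. A call takes as long as a camera call. They do not tell look-alikes from the thing itself.
- manip.find_in(picture, thing): "xy" ([column, row] in pixels, amid what is visible of it).
- manip.trace(picture, thing): "mask" (420x560 bool, what is visible of it) and "xy" ([column, row] in pixels, amid what is visible of it).
The state is a dict: "t": time; "joint_positions": joint angles; "qvel": joint speeds; "joint_torque": joint torques, N m; "tool_pos": TCP position; "ee_rot": TCP orientation; "wrist_force": force on the tool from outside, world axes, zero at the start; "wrist_torque": the same for the moment, N m; "gripper_width": finger opening in mm.
Only numpy, scipy, OpenCV 4.12 (cv2) and the standard library are available. Lean on these libraries where they do the work, as an engineer would, in place of code of your own. Each camera call takes 0.05 s, during which the arm holds its last target.

## Task

Line up the two parts of a turned leg in the V-groove of the green cradle for gluing: the dark walnut rod must be pushed along the groove until its end touches the red end stop, and the pale beech rod must be taken from the grey rest, laid in the groove behind it and butted against the walnut so that no gap is left. Leave both lying in the groove, let go, and do not disturb the reddish spare rod, the screwdriver or the roll of tape.

Things in the scene. Friction and masses are not known exactly. Their poses are not given: they have to be found in the camera images.
- cradle: fixed cradle: green base 320 x 100 x 12 mm with an aluminium 90-degree V-groove; origin on the bench under the groove, x along the groove to the red stop, z up. Groove from x = -150 mm (open end) to +140 mm (stop face); V bottom 20 mm, its edges (18.5 mm either side) 38.5 mm above the bench, lower outside. A seated rod's axis is 51 mm up. Stop block 20 mm thick, 70 wide, top 78 mm up
- stop_face (a point): the point on the red stop's face where the axis of a seated rod meets it (140 mm from the cradle's origin along the groove, 51 mm above the bench); axes as the cradle's: x points along the groove into the stop
- rest: fixed grey-painted rod rest, 110 x 185 mm; origin on the bench at its middle, two lanes along its x at y = +57.5 and -57.5 mm, each with two 14 mm thick V-saddles at x = +45 and -45 mm, edges 38.5 mm high; between them only the 12 mm base lies under the rod. Rod axes 51 mm above the bench; beech in one lane, padauk in the other, either way round
- walnut_center (a point): centre of the dark brown walnut rod, a cylinder 44 mm in diameter and 100 mm long with flat ends, about 0.1 kg; x axis along the rod. It starts loose in the cradle's groove, short of the stop, and slides with little force (about 1 N)
- beech_center (a point): centre of the pale beech rod, a cylinder 44 mm in diameter and 120 mm long with flat ends, about 0.13 kg; x axis along the rod. It starts in one lane of the rest
- padauk_center (a point): centre of the reddish spare rod, same size as the beech one, in the other lane of the rest; not to be used
- screwdriver: a screwdriver, 190 mm long, lying between the cradle and the rest; origin under its middle; leave it alone
- tape: a yellow ring-shaped roll of tape, 96 mm across, 25 mm high, lying flat; origin at the centre of its underside; leave it alone
Mind the look-alikes: they are no part of the job. There is more than one size of the part that bears walnut_center; the job needs the largest.

How it is judged (in metres and radians):
At the end, for the whole second after the job is handed in: The walnut rod lies seated in the cradle's groove with its end within 2 mm of the red stop, the beech rod lies seated in the groove behind it with the joint between them closed to within 2 mm (both axes within 3 mm of the groove's seat line and 0.04 rad of its direction), both at rest (x of walnut_center in the frame of stop_face above -0.052 m and distance between walnut_center and beech_center below 0.112 m and x of beech_center in the frame of stop_face below -0.15 m and y of walnut_center in the frame of stop_face between -0.003 and 0.003 m and z of walnut_center in the frame of stop_face between -0.003 and 0.003 m and angle between the x axis of each of walnut_center, beech_center and the x axis of stop_face, either way round below 0.04 rad and linear speed of each of walnut, beech below 0.01 m/s and y of beech_center in the frame of stop_face between -0.003 and 0.003 m and z of beech_center in the frame of stop_face between -0.003 and 0.003 m); the robot touches nothing.
It fails at once if the spare padauk rod, the screwdriver or the tape is moved by more than 30 mm (distance of any of padauk_center, screwdriver, tape from where it was at the start of the episode above 0.03 m).
It also fails if it takes over 67 s, if anything falls off the work surface, if the arm or the gripper's body presses on something with over 40 N, if the wrist force passes 120 N, or if a joint passes its speed limit or range.

## Working session

There is one attempt and no reset: what is moved stays moved. The work goes in short steps, Python scripts to look and compute and a tool call to move; the robot and the scene stay as the last step left them, time stands still between calls to the robot, and variables do not carry over. Pictures are saved under pics/ and viewed, and the job is handed in when it is done.

Besides the shell and the picture viewer there is one more tool, called after "Call:" as name(argument=value, ...), one argument or row to a line, values as JSON. jog_arm: Moves the arm, as the interface text tells. Its arguments: {"type":"object","properties":{"increments":{"type":"array"},"gripper":{"type":"number"},"grip_force":{"type":"number"}},"required":["increments"]}

```bash
ls; mkdir -p pics; python3 - <<'E'
from station import manip
import cv2,numpy as np
s=manip.get_state();print(s)
for n in ["top","scene"]:
    p=manip.camera(n);cv2.imwrite(f"pics/{n}0.png",p["color"]);print(n,p["mtx"].tolist(),p["R"].tolist(),p["t"].tolist() if hasattr(p["t"],'tolist') else p["t"],p["shot"])
    for th in ["cradle","rest","walnut_center","beech_center","padauk_center","screwdriver","tape"]:
        print(th,[(d["xy"],round(d["confidence"],2)) for d in manip.find_in(p,th)])
E
```

```text
pics
{'t': 0.0, 'joint_positions': array([-9.66318896e-01,  4.08085434e-02,  8.38010947e-02, -4.65753136e-04,
       -1.61551763e+00, -3.33684811e-01]), 'qvel': array([2.56311107e-04, 1.33138853e-04, 8.39724511e-04, 2.27366831e-04,
       1.24041658e-03, 8.26430335e-05]), 'joint_torque': array([-3.52510455e-03, -3.68192375e+01,  3.47400713e+01,  6.93204984e+00,
       -5.33159851e-03, -1.28705690e-05]), 'tool_pos': array([ 160.51880324, -577.91402535,  302.87485613]), 'ee_rot': array([-1.83233436e-04, -1.34993067e-01,  9.90846139e-01,  8.76184451e-04]), 'wrist_force': array([-0.11619542, -0.26183834,  0.37760188]), 'wrist_torque': array([-0.00161572, -0.00739101,  0.00697328]), 'gripper_width': 85.35385776722305}
top [[388.3516481830944, 0.0, 285.63559168048243], [0.0, 388.3516481830944, 210.86899849889525], [0.0, 0.0, 1.0]] [[0.019941574481588873, -0.9995314348610439, 0.02322163499449885], [-0.990253728955676, -0.022947963144493298, -0.13737155191995712], [0.13784007362365178, -0.020255905611486782, -0.9902473490958129]] [13.713050857325657, 536.3030608987552, 841.2197627971768] 1
c
[... 325 characters left out ...]
24.2], 0.93), ([209.4, 196.7], 0.53)]
scene [[533.3277814824099, 0.0, 274.7445689680374], [0.0, 533.3277814824099, 209.91534596276065], [0.0, 0.0, 1.0]] [[0.3621866593859802, 0.931908665609814, 0.019158881077974393], [0.58709852622568, -0.21211492152406386, -0.7812314513449103], [-0.7239724747989104, 0.2941997604148857, -0.6239473989891817]] [-249.45558208522587, -255.19816327822855, 1648.0046758671908] 2
cradle [([152.2, 245.7], 0.94)]
rest [([324.0, 217.6], 0.6)]
walnut_center [([120.9, 202.6], 0.85), ([183.9, 289.0], 0.64), ([183.0, 230.1], 0.57)]
beech_center [([331.5, 203.7], 0.93)]
padauk_center [([321.2, 176.5], 0.69)]
screwdriver [([243.5, 217.7], 0.75)]
tape [([297.5, 270.1], 0.95)]
```

View pics/top0.png

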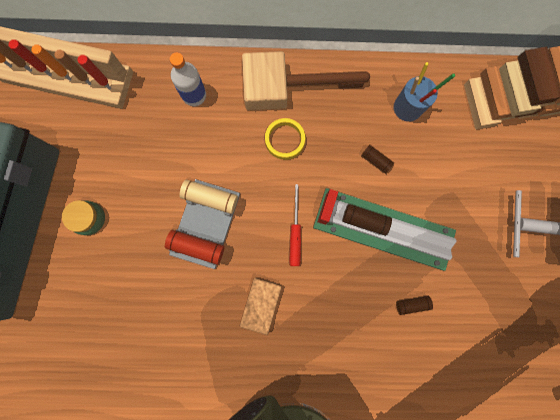

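View pics/scene0.png

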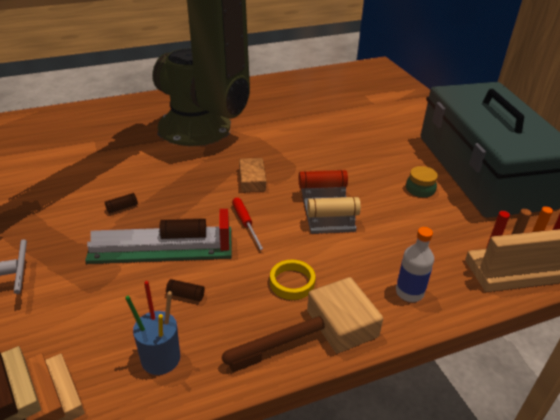

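```bash
python3 - <<'E'
import cv2
a=cv2.imread("pics/top0.png")
cv2.imwrite("pics/top_cr.png",cv2.resize(a[175:280,305:465],None,fx=5,fy=5,interpolation=cv2.INTER_CUBIC))
cv2.imwrite("pics/top_re.png",cv2.resize(a[170:275,155:255],None,fx=5,fy=5,interpolation=cv2.INTER_CUBIC))
b=cv2.imread("pics/scene0.png")
cv2.imwrite("pics/sc_cr.png",cv2.resize(b[195:270,80:240],None,fx=5,fy=5,interpolation=cv2.INTER_CUBIC))
cv2.imwrite("pics/sc_re.png",cv2.resize(b[155:240,285:375],None,fx=6,fy=6,interpolation=cv2.INTER_CUBIC))
E
```

```text
(no output)
```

View pics/top_cr.png

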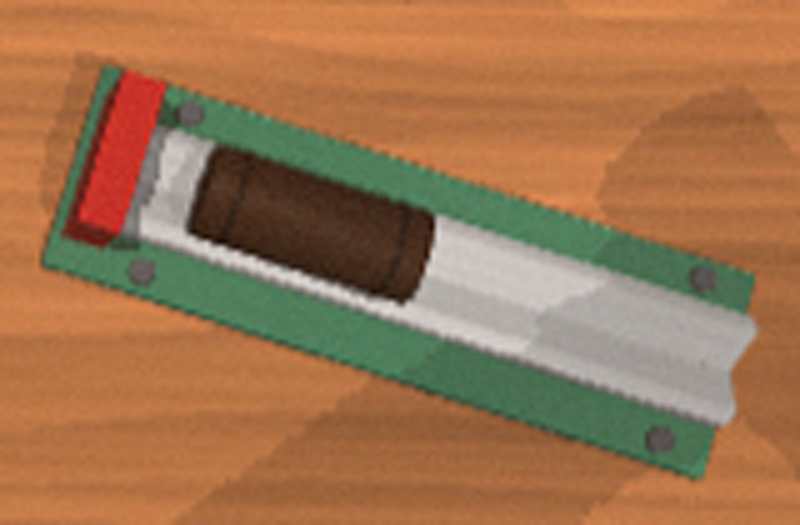

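View pics/top_re.png

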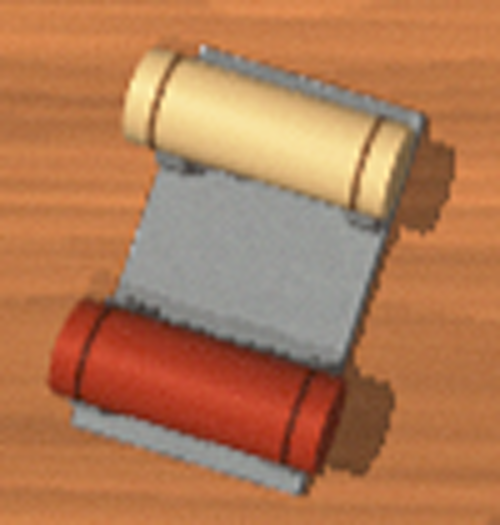

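View pics/sc_cr.png

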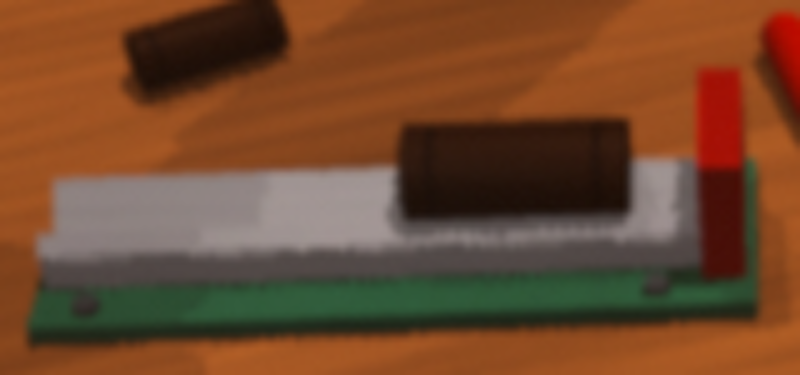

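View pics/sc_re.png

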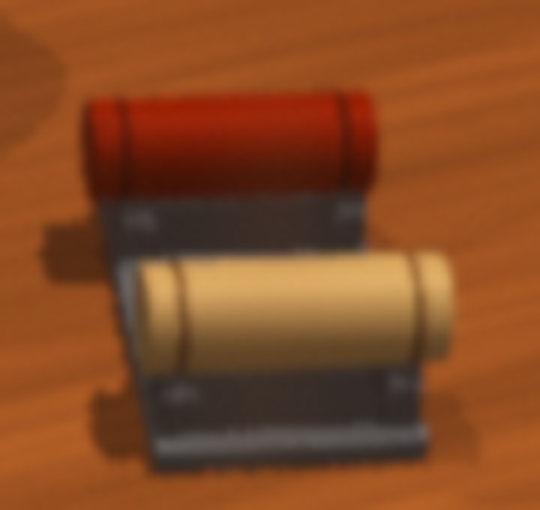

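```bash
cat > h.py <<'E'
import numpy as np,cv2
from scipy.optimize import minimize,least_squares
def proj(p,X):
    c=np.asarray(X)@np.array(p["R"]).T+np.array(p["t"]).ravel(); u=c@np.array(p["mtx"]).T
    return u[:,:2]/u[:,2:]
def ray(p,uv,z):
    R=np.array(p["R"]);t=np.array(p["t"]).ravel();d=R.T@np.linalg.inv(p["mtx"])@[*uv,1];o=-R.T@t
    return o+d*(z-o[2])/d[2]
def cyl(x,y,yaw,L,z=51,r=22):
    a=np.linspace(0,2*np.pi,36,endpoint=False)
    P=np.array([[s*L/2,r*np.cos(q),r*np.sin(q)] for s in(-1,1) for q in a])
    c,s=np.cos(yaw),np.sin(yaw)
    return P@np.array([[c,-s,0],[s,c,0],[0,0,1]]).T+[x,y,z]
def soft(p,X,scale=4):
    h=cv2.convexHull(((proj(p,X)+0.5)*scale*16-8).astype(np.float32)).round().astype(np.int32)
    im=np.zeros((420*scale,560*scale),np.uint8);cv2.fillConvexPoly(im,h,255,shift=4)
    return cv2.resize(im,(560,420),interpolation=cv2.INTER_AREA)/255.
def fitcyl(views,x0,L):
    def f(v):
        return sum(np.abs(soft(p,cyl(v[0],v[1],v[2]/100,L))-m).sum()/m.sum() for p,m in views)
    x0=np.array([x0[0],x0[1],x0[2]*100])
    S=np.vstack([x0]+[x0+d for d in np.diag([8,8,10])])
    r=minimize(f,x0,method="Nelder-Mead",options=dict(initial_simplex=S,xatol=.05,fatol=1e-4))
    return r.x[0],r.x[1],r.x[2]/100,r.fun
E
python3 - <<'E'
from station import manip
from h import *
pt=manip.camera("top");ps=manip.camera("scene")
U=lambda u,v:((u+.5)/5-.5+305,(v+.5)/5-.5+175)
cor=[U(107,65),U(755,273),U(702,478),U(42,265)]
W=np.array([ray(pt,c,12) for c in cor]);print(W.round(1));print([np.linalg.norm(W[i]-W[(i+1)%4]).round(1) for i in range(4)])
V=lambda u,v:((u+.5)/5-.5+80,(v+.5)/5-.5+195)
# scene: corners of base top: (35,322)= open end far-x side ; (755,303)
scn=[V(755,303),V(33,322)]
def res(q,sc=True):
    x,y,a=q;c,s=np.cos(a),np.sin(a)
    loc=np.array([[160,-50,12],[-160,-50,12],[-160,50,12],[160,50,12]],float)  # stop end, +x side...
    w=loc@np.array([[c,s,0],[-s,c,0],[0,0,1]])+[x,y,0]
    e=(proj(pt,w)-cor).ravel()
    st=np.array([[140,-35,78],[160,-35,78],[160,35,78],[140,35,78]],float)@np.array([[c,s,0],[-s,c,0],[0,0,1]])+[x,y,0]
    e2=(proj(pt,st)-[U(166,82),U(124,70),U(78,228),U(125,240)]).ravel()
    e3=(proj(ps,w[:2])-scn).ravel()
    return np.r_[e,e2,e3] if sc else e
m=W.mean(0)
d=W[0]-W[1]
r=least_squares(res,[m[0],m[1],np.arctan2(d[1],d[0])]);print("cradle",r.x.round(3),r.fun.round(1))
r1=least_squares(res,r.x,args=(False,));print("top base only",r1.x.round(3),r1.fun.round(1))
yaw=r.x[2]
for th,L,i in[("beech_center",120,0),("padauk_center",120,0),("walnut_center",100,0)]:
    mt=manip.trace(pt,th);ms=manip.trace(ps,th)
    if th[0]=="w":
        mt=[d for d in mt if abs(d["xy"][0]-367)<15 and abs(d["xy"][1]-217)<15];ms=[d for d in ms if abs(d["xy"][0]-183)<15 and abs(d["xy"][1]-230)<15]
    a=mt[0];b=ms[0];print(th,a["xy"],b["xy"],a["confidence"],b["confidence"])
    x0=ray(pt,a["xy"],55)
    A=(pt,a["mask"].astype(float));B=(ps,b["mask"].astype(float))
    for nm,vs in(("both",[A,B]),("top",[A]),("scene",[B])):
        print(nm,np.round(fitcyl(vs,[x0[0],x0[1],yaw],L),3))
E
```

```text
[[ 596.8  -69.    12. ]
 [ 505.3 -372.9   12. ]
 [ 410.1 -344.4   12. ]
 [ 501.7  -39.4   12. ]]
[np.float64(317.3), np.float64(99.4), np.float64(318.4), np.float64(99.6)]
cradle [ 501.879 -208.429    1.278] [ 0.3  0.4  1.4  0.8  1.2  1.   0.6  0.7 -0.9  0.3 -1.3 -0.2 -1.6 -1.4
 -2.2 -0.9  0.  -0.4 -2.4  1.6]
top base only [ 503.529 -206.408    1.279] [-0.6 -0.3  0.5  0.   0.4  0.3 -0.3 -0. ]
beech_center [206.0, 195.7] [334.2, 205.1] 0.68 0.62
both [5.62136e+02 1.96810e+02 1.29400e+00 1.86000e-01]
top [5.63830e+02 1.98023e+02 1.29100e+00 5.90000e-02]
scene [5.59384e+02 1.97278e+02 1.28300e+00 4.30000e-02]
padauk_center [194.7, 245.6] [320.3, 179.1] 0.9 0.71
both [4.49586e+02 2.22461e+02 1.27500e+00 1.66000e-01]
top [4.50638e+02 2.23024e+02 1.27200e+00 5.60000e-02]
scene [4.46588e+02 2.22764e+02 1.29200e+00 4.00000e-02]
walnut_center [367.8, 217.5] [181.2, 230.3] 0.86 0.92
both [ 5.18601e+02 -1.55075e+02  1.29100e+00  1.75000e-01]
top [ 5.19801e+02 -1.54376e+02  1.28200e+00  3.80000e-02]
scene [ 5.15156e+02 -1.55638e+02  1.27500e+00  3.20000e-02]
```

```bash
cat >> h.py <<'E'
from scipy.spatial.transform import Rotation as Ro
def rot(s): 
    w,x,y,z=s["ee_rot"]; return Ro.from_quat([x,y,z,w]).as_matrix()
def delta(s,tgt,yaw):
    R=rot(s); x=np.array([np.cos(yaw),np.sin(yaw),0])
    if x@R[:,0]<0: x=-x
    G=np.column_stack([x,np.cross([0,0,-1],x),[0,0,-1]])
    d=R.T@(np.array(tgt)-s["tool_pos"]); rv=Ro.from_matrix(R.T@G).as_rotvec()
    print("now",s["tool_pos"].round(1),"t",round(s["t"],2),"F",s["wrist_force"].round(1),"w",round(s["gripper_width"],1),"q",s["joint_positions"].round(2))
    print("tool shift cm, CURRENT axes",(d/10).round(2),"rot",rv.round(3)," in TARGET axes",(G.T@(np.array(tgt)-s["tool_pos"])/10).round(2))
E
```

Call:
jog_arm(
  increments=[
    [-1.5, 1.6, 0, 0, 0, 0],
    [-3, 3.2, 0, 0, 0, 0],
    [-3, 3.2, 0, 0, 0, 0],
    [-3, 3.2, 0, 0, 0, 0],
    [-3, 3.2, 0, 0, 0, 0],
    [-3, 3.2, 0, 0, 0, 0],
    [-3, 3.2, 0, 0, 0, 0],
    [-3, 3.2, 0, 0, 0, 0],
    [-3, 3.2, 0, 0, 0, 0],
    [-3, 3.2, 0, 0, 0, 0],
  ],
  gripper=-1,
)

```text
t: 2.2
tool_pos: [354.1, -207.3, 304.3]
ee_rot: [0.001, -0.135, 0.991, -0.0]
wrist_force: [1.4, 0.5, -0.6]
gripper_width: 85.4
```

```bash
python3 - <<'E'
from station import manip
from h import *
delta(manip.get_state(),[560,192,280],1.279)
E
```

```text
now [ 354.1 -207.3  304.3] t 2.2 F [ 1.4  0.5 -0.6] w 85.4 q [-0.03 -0.49 -0.36  0.   -1.7  -1.27]
tool shift cm, CURRENT axes [-30.52  32.97   2.46] rot [-1.000e-03  1.000e-03 -1.008e+00]  in TARGET axes [-44.17  -8.23   2.43]
```

Call:
jog_arm(
  increments=[
    [-3.05, 3.3, 0, 0, 0, 0],
    [-3.05, 3.3, 0, 0, 0, 0],
    [-3.05, 3.3, 0, 0, 0, 0],
    [-3.05, 3.3, 0, 0, 0, 0],
    [-3.05, 3.3, 0, 0, 0, 0],
    [-3.05, 3.3, 0, 0, 0, 0],
    [-3.05, 3.3, 0, 0, 0, 0],
    [-3.05, 3.3, 0, 0, 0, 0],
    [-3.05, 3.3, 0, 0, 0, 0],
    [-3.05, 3.3, 0, 0, 0, 0],
  ],
)

```text
t: 3.2
tool_pos: [560.0, 192.4, 304.0]
ee_rot: [0.0, -0.135, 0.991, 0.0]
wrist_force: [-0.1, -0.8, 0.4]
gripper_width: 85.6
```

Call:
jog_arm(
  increments=[
    [0, 0, 0.3, 0, 0, -0.144],
    [0, 0, 0.3, 0, 0, -0.144],
    [0, 0, 0.3, 0, 0, -0.144],
    [0, 0, 0.3, 0, 0, -0.144],
    [0, 0, 0.3, 0, 0, -0.144],
    [0, 0, 0.3, 0, 0, -0.144],
    [0, 0, 0.3, 0, 0, -0.144],
    [0, 0, 0, 0, 0, 0],
    [0, 0, 0, 0, 0, 0],
  ],
)

```text
t: 4.1
tool_pos: [559.4, 190.6, 283.0]
ee_rot: [-0.0, -0.595, 0.804, 0.0]
wrist_force: [0.5, -0.7, 0.2]
gripper_width: 85.4
```

```bash
python3 - <<'E'
from station import manip
from h import *
s=manip.get_state()
delta(s,[562,197,250],1.279)
p=manip.camera("wrist");cv2.imwrite("pics/w1.png",p["color"]);np.savez("w1.npz",mtx=p["mtx"],T=p["tool_from_camera"],pos=s["tool_pos"],R=rot(s));print(p["tool_from_camera"])
E
```

```text
now [559.4 190.6 283. ] t 4.1 F [ 0.5 -0.7  0.2] w 85.4 q [ 0.67  0.02  0.02 -0.   -1.58 -0.96]
tool shift cm, CURRENT axes [-0.69 -0.06  3.3 ] rot [ 0.    -0.    -0.004]  in TARGET axes [-0.69 -0.06  3.3 ]
[[ 2.25314419e-04 -9.45833439e-01 -3.24652207e-01  8.39821330e+01]
 [ 9.99999974e-01  2.03808069e-04  1.00248590e-04 -1.14306407e+00]
 [-2.86517296e-05 -3.24652221e-01  9.45833460e-01 -7.01339130e+01]
 [ 0.00000000e+00  0.00000000e+00  0.00000000e+00  1.00000000e+00]]
```

View pics/w1.png

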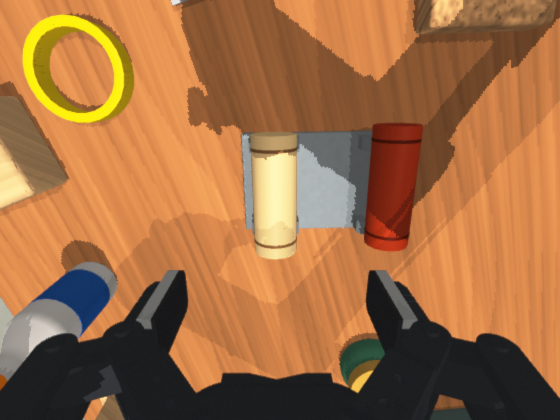

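```bash
cat >> h.py <<'E'
def wristview(p,s):
    T=np.array(p["tool_from_camera"]);W=np.eye(4);W[:3,:3]=rot(s);W[:3,3]=s["tool_pos"]
    C=np.linalg.inv(W@T);q=dict(p);q["R"]=C[:3,:3];q["t"]=C[:3,3];return q
E
python3 - <<'E'
from station import manip
from h import *
s=manip.get_state();p=wristview(manip.camera("wrist"),s)
for th,x0 in(("beech_center",[562,197,1.28]),("padauk_center",[450,223,1.28])):
    for d in manip.trace(p,th):
        print(th,d["xy"],round(d["confidence"],2),d["mask"].sum(),np.round(fitcyl([(p,d["mask"].astype(float))],x0,120),3))
E
```

```text
beech_center [275.5, 189.7] 0.95 5488 [5.6435e+02 1.9570e+02 1.2960e+00 1.7000e-02]
padauk_center [393.7, 182.9] 0.93 5838 [4.51864e+02 2.21100e+02 1.29000e+00 3.70000e-02]
```

Call:
jog_arm(
  increments=[
    [-0.7, -0.27, 1, 0, 0, -0.008],
    [0, 0, 2.5, 0, 0, 0],
    [0, 0, 2.5, 0, 0, 0],
    [0, 0, 2.5, 0, 0, 0],
    [0, 0, 2.5, 0, 0, 0],
    [0, 0, 2.5, 0, 0, 0],
    [0, 0, 1.5, 0, 0, 0],
    [0, 0, 1.1, 0, 0, 0],
    [0, 0, 0.5, 0, 0, 0],
    [0, 0, 0, 0, 0, 0],
  ],
)

```text
t: 5.3
tool_pos: [564.1, 196.6, 116.8]
ee_rot: [-0.0, -0.6, 0.8, -0.0]
wrist_force: [0.7, 0.5, -0.8]
gripper_width: 85.8
```

```bash
python3 - <<'E'
from station import manip
from h import *
s=manip.get_state();delta(s,[564,196.5,112],1.285)
p=manip.camera("wrist");cv2.imwrite("pics/w2.png",p["color"])
E
```

```text
now [564.1 196.6 116.8] t 5.3 F [ 0.7  0.5 -0.8] w 85.8 q [ 0.67  0.09 -0.2   0.   -1.27 -0.95]
tool shift cm, CURRENT axes [0.01 0.01 0.48] rot [ 0.    -0.     0.002]  in TARGET axes [0.01 0.01 0.48]
```

View pics/w2.png

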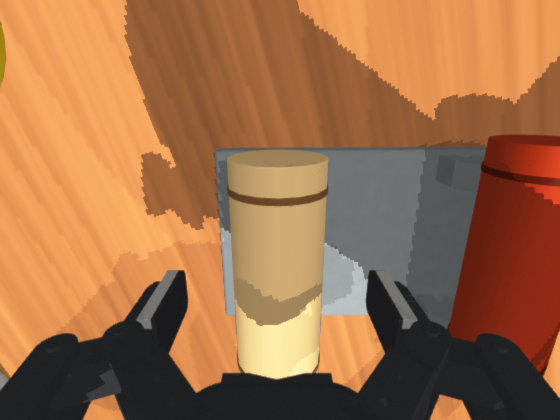

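Call:
jog_arm(
  increments=[
    [0, 0, 0.4, 0, 0, 0.002],
    [0, 0, 0, 0, 0, 0],
  ],
)

```text
t: 5.55
tool_pos: [564.1, 196.7, 113.1]
ee_rot: [0.0, -0.599, 0.801, 0.0]
wrist_force: [-0.1, -0.4, 0.4]
gripper_width: 85.2
```

Call:
jog_arm(
  increments=[
    [0, 0, 0, 0, 0, 0],
    [0, 0, 0, 0, 0, 0],
    [0, 0, 0, 0, 0, 0],
    [0, 0, 0, 0, 0, 0],
    [0, 0, 0, 0, 0, 0],
    [0, 0, 0, 0, 0, 0],
    [0, 0, 0, 0, 0, 0],
    [0, 0, 0, 0, 0, 0],
    [0, 0, 0, 0, 0, 0],
    [0, 0, 0, 0, 0, 0],
  ],
  gripper=1,
  grip_force=40,
)

```text
t: 6.55
tool_pos: [563.8, 196.7, 113.4]
ee_rot: [-0.0, -0.599, 0.801, 0.0]
wrist_force: [-5.5, 0.6, 5.3]
gripper_width: 42.7
```

Call:
jog_arm(
  increments=[
    [0, 0, -0.5, 0, 0, 0],
    [0, 0, -1, 0, 0, 0],
    [0, 0, -2, 0, 0, 0],
    [0, 0, -2.5, 0, 0, 0],
    [0, 0, -2.5, 0, 0, 0],
    [0, 0, -2.5, 0, 0, 0],
    [0, 0, -2.5, 0, 0, 0],
    [0, 0, -1, 0, 0, 0],
    [0, 0, 0, 0, 0, 0],
  ],
)

```text
t: 7.45
tool_pos: [564.5, 196.7, 259.7]
ee_rot: [0.002, -0.599, 0.801, -0.0]
wrist_force: [-0.4, 0.2, -1.5]
gripper_width: 42.8
```

```bash
python3 - <<'E'
from station import manip
from h import *
s=manip.get_state();delta(s,[484,-268,260],1.279)
p=manip.camera("wrist");cv2.imwrite("pics/w3.png",p["color"])
E
```

```text
now [564.5 196.7 259.7] t 7.45 F [-0.4  0.2 -1.5] w 42.8 q [ 0.67  0.03 -0.    0.   -1.53 -0.96]
tool shift cm, CURRENT axes [46.85 -5.39 -0.14] rot [-0.002  0.003  0.006]  in TARGET axes [ 4.682e+01 -5.650e+00 -3.000e-02]
```

View pics/w3.png

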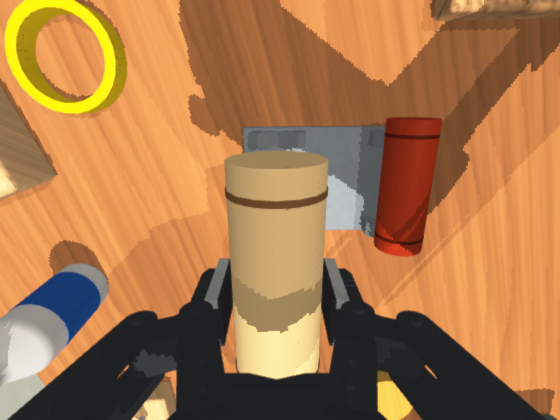

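Call:
jog_arm(
  increments=[
    [1, -0.1, -0.8, 0, 0, 0],
    [2.5, -0.3, -1, 0, 0, 0],
    [3, -0.4, -1, 0, 0, 0],
    [3, -0.4, -1, 0, 0, 0],
    [3, -0.4, -1, 0, 0, 0],
    [3, -0.4, -1, 0, 0, 0],
    [3, -0.3, -1, 0, 0, 0],
    [2.5, 0, -0.7, 0, 0, 0],
    [1, 0, 0, 0, 0, 0],
    [0, 0, 0, 0, 0, 0],
  ],
)

```text
t: 8.5
tool_pos: [523.5, -22.3, 332.4]
ee_rot: [-0.0, -0.598, 0.801, 0.0]
wrist_force: [0.4, 0.2, -1.2]
gripper_width: 42.7
```

```bash
python3 - <<'E'
from station import manip
from h import *
s=manip.get_state();delta(s,[484,-268,260],1.279)
p=manip.camera("wrist");cv2.imwrite("pics/w4.png",p["color"])
q=wristview(p,s);np.savez("w4.npz",mtx=p["mtx"],R=q["R"],t=q["t"])
for d in manip.trace(p,"walnut_center"):
    print(d["xy"],round(d["confidence"],2),d["mask"].sum(),np.round(fitcyl([(q,d["mask"].astype(float))],[519,-155,1.28],100),3))
E
```

```text
now [523.5 -22.3 332.4] t 8.5 F [ 0.4  0.2 -1.2] w 42.7 q [ 0.34 -0.16 -0.05 -0.   -1.68 -0.63]
tool shift cm, CURRENT axes [24.68 -3.2   7.24] rot [ 0.001 -0.     0.004]  in TARGET axes [24.67 -3.29  7.24]
[108.9, 63.3] 0.6 2364 [ 545.667 -267.       2.058    1.   ]
[242.4, 48.8] 0.57 4596 [ 5.20316e+02 -1.56915e+02  1.27500e+00  1.80000e-02]
```

View pics/w4.png

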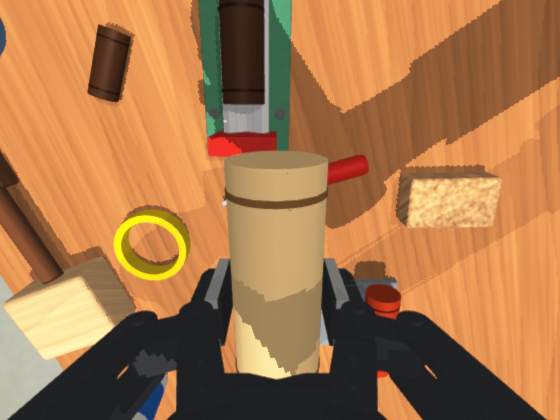

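Call:
jog_arm(
  increments=[
    [1, -0.2, 0.3, 0, 0, 0.004],
    [2.5, -0.4, 0.9, 0, 0, 0],
    [3.2, -0.45, 1, 0, 0, 0],
    [3.2, -0.45, 1, 0, 0, 0],
    [3.2, -0.45, 1, 0, 0, 0],
    [3.2, -0.45, 1, 0, 0, 0],
    [3.2, -0.45, 1, 0, 0, 0],
    [3.1, -0.45, 1, 0, 0, 0],
    [2.2, -0.2, 0, 0, 0, 0],
    [0, 0, 0, 0, 0, 0],
  ],
)

```text
t: 9.6
tool_pos: [485.9, -270.6, 259.3]
ee_rot: [-0.001, -0.597, 0.803, 0.001]
wrist_force: [0.1, 0.2, -2.2]
gripper_width: 42.5
```

```bash
python3 - <<'E'
from station import manip
from h import *
s=manip.get_state();delta(s,[485.5,-270.6,140],1.278)
for n in("wrist","top","scene"):
    p=manip.camera(n);cv2.imwrite(f"pics/{n}5.png",p["color"])
E
```

```text
now [ 485.9 -270.6  259.3] t 9.6 F [ 0.1  0.2 -2.2] w 42.5 q [-0.15 -0.08 -0.11  0.   -1.54 -0.15]
tool shift cm, CURRENT axes [1.000e-02 0.000e+00 1.193e+01] rot [ 0.003 -0.001  0.   ]  in TARGET axes [ 0.02  0.03 11.93]
```

View pics/wrist5.png

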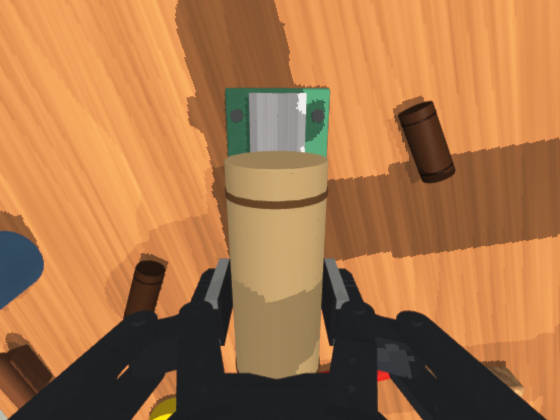

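View pics/scene5.png

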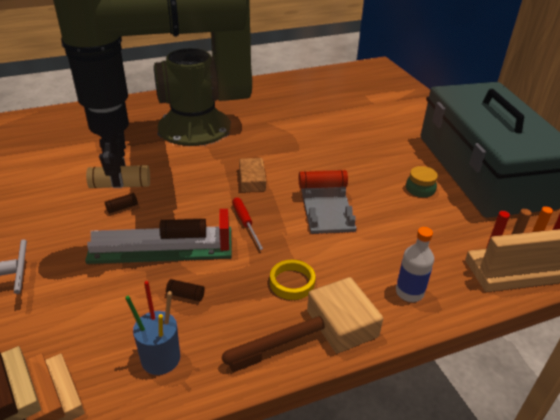

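Call:
jog_arm(
  increments=[
    [0, 0, 1, 0, 0, 0],
    [0, 0, 2, 0, 0, 0],
    [0, 0, 2.5, 0, 0, 0],
    [0, 0, 2.5, 0, 0, 0],
    [0, 0, 2.5, 0, 0, 0],
    [0, 0, 1.5, 0, 0, 0],
    [0, 0, 1, 0, 0, 0],
    [0, 0, 0.5, 0, 0, 0],
    [0, 0, 0, 0, 0, 0],
  ],
)

```text
t: 10.65
tool_pos: [486.8, -268.5, 125.8]
ee_rot: [-0.0, -0.598, 0.802, 0.0]
wrist_force: [0.5, -0.8, -1.9]
gripper_width: 42.5
```

```bash
python3 - <<'E'
from station import manip
from h import *
s=manip.get_state();delta(s,[485.5,-270.6,113.4],1.278)
for n in("wrist","top","scene"):
    p=manip.camera(n);cv2.imwrite(f"pics/{n}6.png",p["color"])
    if n=="wrist": a=p["color"]
    if n=="top": b=cv2.resize(p["color"][165:285,300:470],None,fx=3.5,fy=3.5,interpolation=cv2.INTER_CUBIC)
    if n=="scene": c=cv2.resize(p["color"][160:275,75:245],None,fx=3.5,fy=3.5,interpolation=cv2.INTER_CUBIC)
cv2.imwrite("pics/c6.png",np.hstack([cv2.resize(b,(400,283)),cv2.resize(c,(400,283))]))
E
```

```text
now [ 486.8 -268.5  125.8] t 10.65 F [ 0.5 -0.8 -1.9] w 42.5 q [-0.14 -0.02 -0.31  0.   -1.29 -0.15]
tool shift cm, CURRENT axes [0.23 0.06 1.24] rot [ 0.    -0.     0.003]  in TARGET axes [0.23 0.06 1.24]
```

View pics/c6.png

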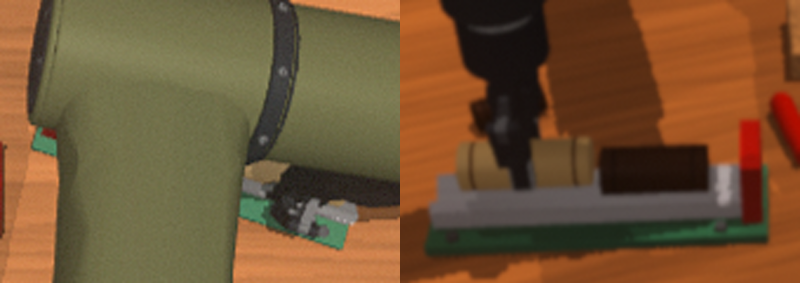

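View pics/wrist6.png

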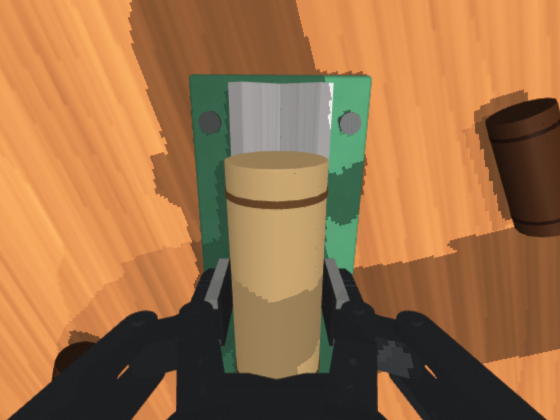

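Call:
jog_arm(
  increments=[
    [0.2, 0.1, 0.2, 0, 0, 0.003],
    [0, 0, 0.3, 0, 0, 0],
    [0, 0, 0.3, 0, 0, 0],
    [0, 0, 0.2, 0, 0, 0],
    [0, 0, 0, 0, 0, 0],
    [0, 0, 0, 0, 0, 0],
  ],
)

```text
t: 11.4
tool_pos: [485.2, -270.3, 115.8]
ee_rot: [-0.0, -0.596, 0.803, 0.0]
wrist_force: [0.3, -0.4, -2.0]
gripper_width: 43.0
```

```bash
python3 - <<'E'
from station import manip
from h import *
s=manip.get_state();delta(s,[485.5,-270.6,113.4],1.278)
p=manip.camera("wrist");cv2.imwrite("pics/wrist7.png",p["color"])
p=manip.camera("scene");cv2.imwrite("pics/sc7.png",cv2.resize(p["color"][160:275,75:245],None,fx=4.5,fy=4.5,interpolation=cv2.INTER_CUBIC))
E
```

```text
now [ 485.2 -270.3  115.8] t 11.4 F [ 0.3 -0.4 -2. ] w 43.0 q [-0.15 -0.02 -0.32  0.   -1.27 -0.15]
tool shift cm, CURRENT axes [ 0.02 -0.04  0.24] rot [ 0. -0. -0.]  in TARGET axes [ 0.02 -0.04  0.24]
```

View pics/wrist7.png

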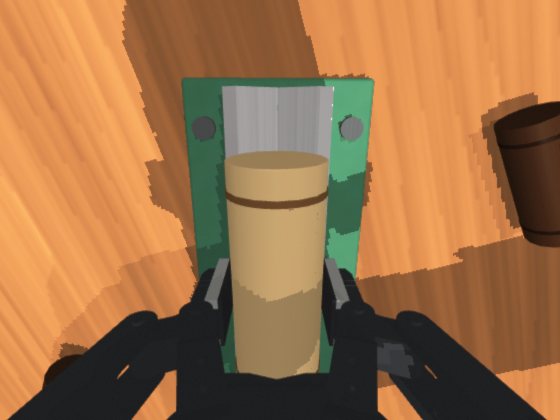

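View pics/sc7.png

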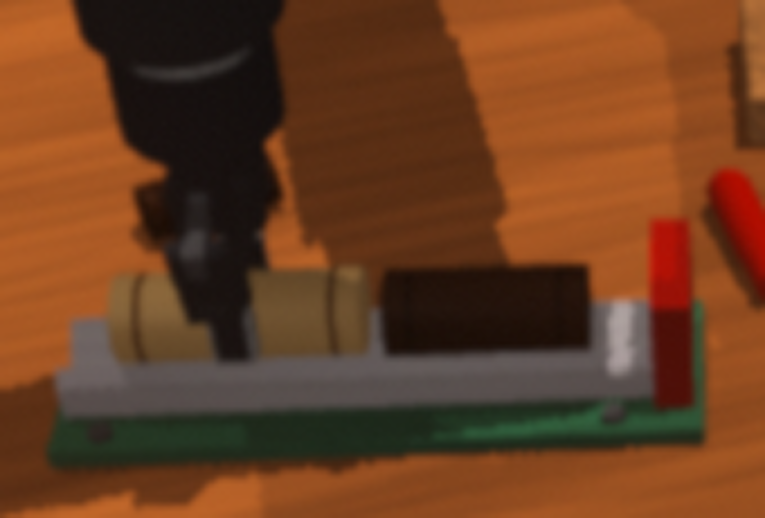

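Call:
jog_arm(
  increments=[
    [0, 0, 0.1, 0, 0, 0],
    [0, 0, 0.1, 0, 0, 0],
    [0, 0, 0.05, 0, 0, 0],
    [0, 0, 0, 0, 0, 0],
  ],
)

```text
t: 11.9
tool_pos: [485.2, -270.3, 113.9]
ee_rot: [0.0, -0.596, 0.803, -0.0]
wrist_force: [-1.1, 1.3, 2.5]
gripper_width: 42.9
```

Call:
jog_arm(
  increments=[
    [-0.3, 0, 0, 0, 0, 0],
    [-0.4, 0, 0, 0, 0, 0],
    [-0.4, 0, 0, 0, 0, 0],
    [-0.4, 0, 0, 0, 0, 0],
    [-0.4, 0, 0, 0, 0, 0],
    [-0.4, 0, 0, 0, 0, 0],
    [-0.4, 0, 0, 0, 0, 0],
    [-0.4, 0, 0, 0, 0, 0],
    [-0.3, 0, 0, 0, 0, 0],
    [0, 0, 0, 0, 0, 0],
  ],
)

```text
t: 12.9
tool_pos: [495.3, -237.4, 113.8]
ee_rot: [0.0, -0.596, 0.803, -0.0]
wrist_force: [-0.6, -3.3, 4.7]
gripper_width: 42.8
```

```bash
python3 - <<'E'
from station import manip
from h import *
s=manip.get_state();delta(s,[497.5,-227,113.4],1.278)
p=manip.camera("scene");cv2.imwrite("pics/sc8.png",cv2.resize(p["color"][160:275,75:245],None,fx=4.5,fy=4.5,interpolation=cv2.INTER_CUBIC))
E
```

```text
now [ 495.3 -237.4  113.8] t 12.9 F [-0.6 -3.3  4.7] w 42.8 q [-0.08 -0.03 -0.34  0.   -1.27 -0.21]
tool shift cm, CURRENT axes [-1.06  0.09  0.04] rot [-0.001  0.     0.   ]  in TARGET axes [-1.06  0.09  0.04]
```

View pics/sc8.png

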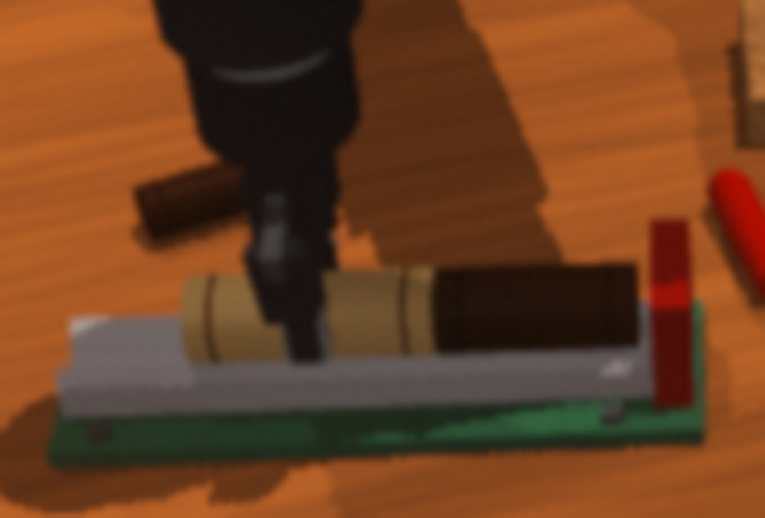

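Call:
jog_arm(
  increments=[
    [-0.2, 0, 0, 0, 0, 0],
    [-0.2, 0, 0, 0, 0, 0],
    [-0.1, 0, 0, 0, 0, 0],
    [0, 0, 0, 0, 0, 0],
  ],
)

```text
t: 13.35
tool_pos: [496.5, -233.3, 113.7]
ee_rot: [-0.0, -0.596, 0.803, -0.0]
wrist_force: [-1.0, -4.7, 4.4]
gripper_width: 42.8
```

Call:
jog_arm(
  increments=[
    [-0.1, 0, 0, 0, 0, 0],
    [-0.1, 0, 0, 0, 0, 0],
    [0, 0, 0, 0, 0, 0],
  ],
)

```text
t: 13.65
tool_pos: [497.1, -231.4, 113.7]
ee_rot: [-0.0, -0.596, 0.803, -0.0]
wrist_force: [-0.9, -4.8, 4.1]
gripper_width: 42.7
```

Call:
jog_arm(
  increments=[
    [-0.1, 0, 0, 0, 0, 0],
    [-0.1, 0, 0, 0, 0, 0],
    [0, 0, 0, 0, 0, 0],
  ],
)

```text
t: 13.95
tool_pos: [497.2, -230.8, 113.7]
ee_rot: [-0.001, -0.596, 0.803, -0.001]
wrist_force: [-2.3, -10.6, 3.0]
gripper_width: 42.6
```

Call:
jog_arm(
  increments=[
    [-0.1, 0, 0, 0, 0, 0],
    [-0.1, 0, 0, 0, 0, 0],
    [0, 0, 0, 0, 0, 0],
  ],
)

```text
t: 14.25
tool_pos: [497.2, -230.5, 113.6]
ee_rot: [-0.002, -0.596, 0.803, -0.002]
wrist_force: [-1.6, -20.1, 0.7]
gripper_width: 42.8
```

```bash
python3 - <<'E'
from station import manip
from h import *
s=manip.get_state();delta(s,[497.5,-227,113.4],1.278)
p=manip.camera("scene");cv2.imwrite("pics/sc9.png",cv2.resize(p["color"][160:275,75:245],None,fx=4.5,fy=4.5,interpolation=cv2.INTER_CUBIC))
E
```

```text
now [ 497.2 -230.5  113.6] t 14.25 F [ -1.6 -20.1   0.7] w 42.8 q [-0.06 -0.04 -0.34  0.01 -1.26 -0.23]
tool shift cm, CURRENT axes [-0.34  0.07  0.02] rot [ 0.    -0.006 -0.002]  in TARGET axes [-0.34  0.07  0.02]
```

View pics/sc9.png

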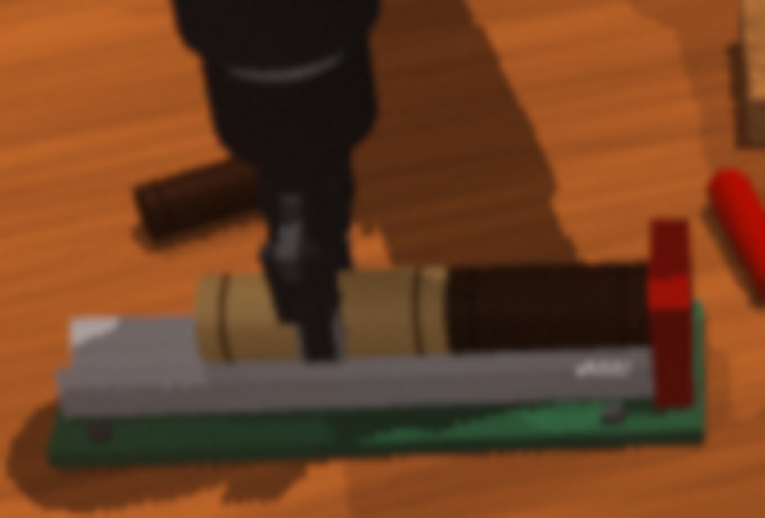

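Call:
jog_arm(
  increments=[
    [0.1, 0, 0, 0, 0, 0],
    [0, 0, 0, 0, 0, 0],
  ],
)

```text
t: 14.5
tool_pos: [497.1, -230.6, 113.6]
ee_rot: [-0.002, -0.596, 0.803, -0.001]
wrist_force: [-1.6, -15.5, 0.8]
gripper_width: 42.7
```

Call:
jog_arm(
  increments=[
    [0, 0, 0, 0, 0, 0],
    [0, 0, 0, 0, 0, 0],
    [0, 0, 0, 0, 0, 0],
    [0, 0, 0, 0, 0, 0],
    [0, 0, 0, 0, 0, 0],
    [0, 0, 0, 0, 0, 0],
    [0, 0, 0, 0, 0, 0],
    [0, 0, 0, 0, 0, 0],
  ],
  gripper=-1,
)

```text
t: 15.3
tool_pos: [497.9, -228.1, 113.4]
ee_rot: [0.0, -0.596, 0.803, 0.0]
wrist_force: [0.3, 0.4, 0.4]
gripper_width: 85.0
```

```bash
python3 - <<'E'
from station import manip
from h import *
s=manip.get_state();delta(s,[497.5,-227,113.4],1.278)
p=manip.camera("wrist");cv2.imwrite("pics/w10.png",p["color"])
p=manip.camera("scene");cv2.imwrite("pics/sc10.png",cv2.resize(p["color"][160:275,75:245],None,fx=4.5,fy=4.5,interpolation=cv2.INTER_CUBIC))
E
```

```text
now [ 497.9 -228.1  113.4] t 15.3 F [0.3 0.4 0.4] w 85.0 q [-0.06 -0.04 -0.34 -0.   -1.27 -0.23]
tool shift cm, CURRENT axes [-0.1   0.07 -0.  ] rot [ 0.  0. -0.]  in TARGET axes [-0.1   0.07 -0.  ]
```

View pics/sc10.png

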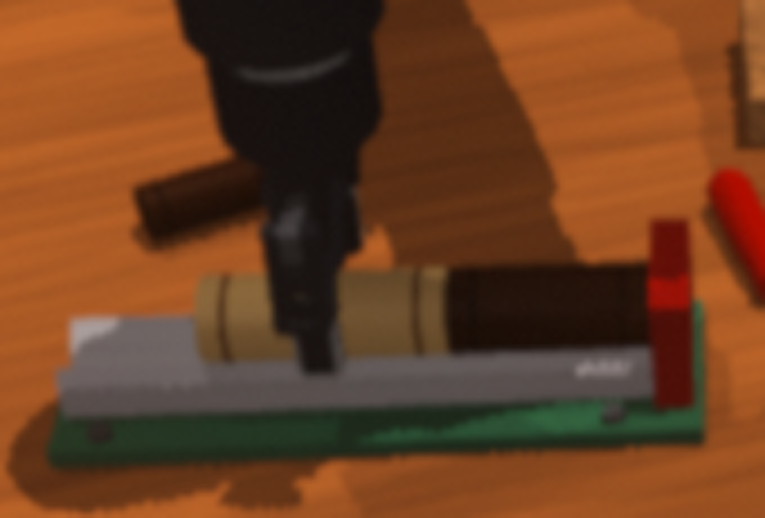

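View pics/w10.png

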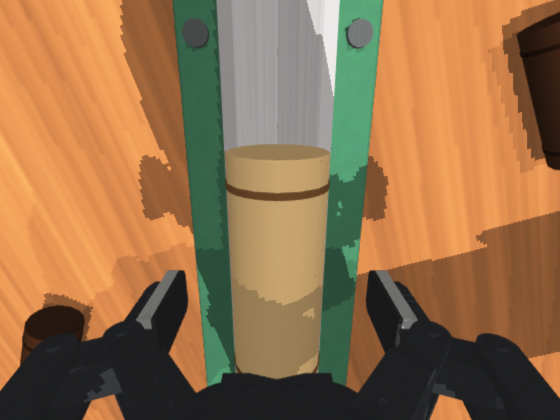

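Call:
jog_arm(
  increments=[
    [0, 0, -0.5, 0, 0, 0],
    [0, 0, -1.5, 0, 0, 0],
    [0, 0, -2.5, 0, 0, 0],
    [0, 0, -2.5, 0, 0, 0],
    [0, 0, -2.5, 0, 0, 0],
    [0, 0, -2.5, 0, 0, 0],
    [0, 0, -2.5, 0, 0, 0],
    [0, 0, -2.5, 0, 0, 0],
    [0, 0, -2, 0, 0, 0],
    [0, 0, 0, 0, 0, 0],
  ],
)

```text
t: 16.4
tool_pos: [498.4, -228.7, 308.7]
ee_rot: [0.002, -0.596, 0.803, -0.003]
wrist_force: [-0.6, 0.1, 1.3]
gripper_width: 85.3
```

Call:
jog_arm(
  increments=[
    [-1, 0, 0, 0, 0, 0],
    [-2, 0, 0, 0, 0, 0],
    [-2.5, 0, 0, 0, 0, 0],
    [-2.5, 0, 0, 0, 0, 0],
    [-2.5, 0, 0, 0, 0, 0],
    [-2.5, 0, 0, 0, 0, 0],
    [-2, 0, 0, 0, 0, 0],
    [-1, 0, 0, 0, 0, 0],
    [0, 0, 0, 0, 0, 0],
    [0, 0, 0, 0, 0, 0],
  ],
)

```text
t: 17.4
tool_pos: [543.9, -75.2, 303.1]
ee_rot: [-0.0, -0.596, 0.803, 0.0]
wrist_force: [-0.7, -0.1, 0.6]
gripper_width: 85.5
```

```bash
python3 - <<'E'
from station import manip
from h import *
s=manip.get_state();delta(s,[497.5,-227,113.4],1.278)
p=manip.camera("wrist");cv2.imwrite("pics/w11.png",p["color"]);q=wristview(p,s)
ps=manip.camera("scene");cv2.imwrite("pics/sc11.png",ps["color"])
for th,L,x0 in(("walnut_center",100,[529,-122,1.278]),("beech_center",120,[498,-229,1.278])):
  for nm,v,im in(("w",q,p),("s",ps,ps)):
    for d in manip.trace(im,th):
      r=fitcyl([(v,d["mask"].astype(float))],x0,L)
      if r[3]<.3: print(th,nm,round(d["confidence"],2),np.round(r,3))
E
```

```text
now [543.9 -75.2 303.1] t 17.4 F [-0.7 -0.1  0.6] w 85.5 q [ 0.23 -0.1  -0.05  0.   -1.62 -0.52]
tool shift cm, CURRENT axes [15.86  0.05 18.98] rot [ 0.001 -0.    -0.   ]  in TARGET axes [15.87  0.06 18.97]
walnut_center w 0.87 [ 5.29657e+02 -1.27050e+02  1.27400e+00  2.10000e-02]
walnut_center s 0.77 [ 5.24797e+02 -1.26817e+02  1.28000e+00  4.80000e-02]
beech_center w 0.98 [ 4.96987e+02 -2.34250e+02  1.27300e+00  2.30000e-02]
beech_center s 0.93 [ 4.91438e+02 -2.32378e+02  1.26700e+00  9.90000e-02]
```

View pics/w11.png

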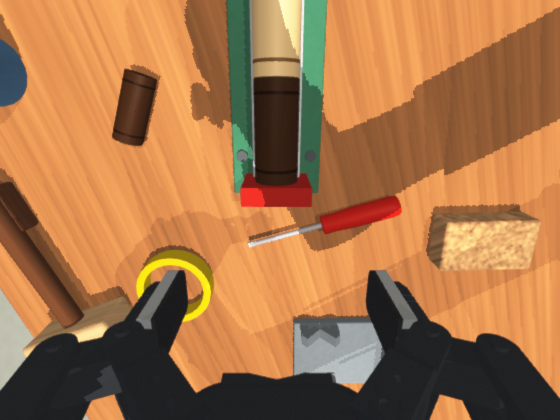

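View pics/sc11.png

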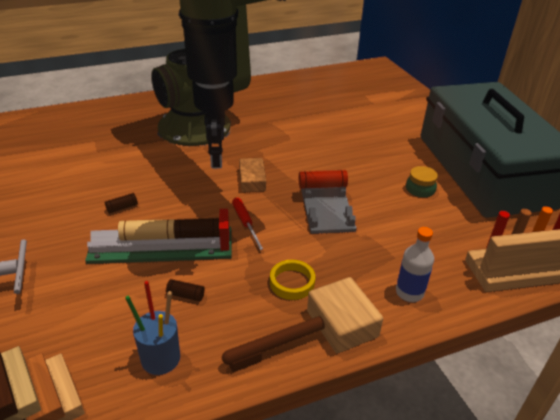

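Call:
jog_arm(
  increments=[
    [1, 0, -0.5, 0, 0, 0],
    [2, 0, -1, 0, 0, 0],
    [2.5, 0, -1, 0, 0, 0],
    [2, 0, -1, 0, 0, 0],
    [1, 0, -0.5, 0, 0, 0],
    [0, 0, 0, 0, 0, 0],
    [0, 0, 0, 0, 0, 0],
    [0, 0, 0, 0, 0, 0],
  ],
)

```text
t: 18.5
tool_pos: [519.6, -155.7, 342.6]
ee_rot: [-0.0, -0.597, 0.803, 0.001]
wrist_force: [0.7, -0.3, 0.5]
gripper_width: 85.1
```

```bash
python3 - <<'E'
from station import manip
from h import *
s=manip.get_state();delta(s,[497.5,-227,113.4],1.278)
p=manip.camera("wrist");q=wristview(p,s);c=p["color"]
for th,L,x0 in(("walnut_center",100,[529,-122,1.278]),("beech_center",120,[498,-229,1.278])):
    for d in manip.trace(p,th):
      r=fitcyl([(q,d["mask"].astype(float))],x0,L)
      if r[3]<.3: print(th,d["xy"],round(d["confidence"],2),np.round(r,3))
cv2.imwrite("pics/w12.png",cv2.resize(c[20:250,180:380],None,fx=2.6,fy=2.6,interpolation=cv2.INTER_CUBIC))
# corners of stop top predicted
a=1.278;u=np.array([np.cos(a),np.sin(a)])
np.savez("w12.npz",mtx=p["mtx"],R=q["R"],t=q["t"])
E
```

```text
now [ 519.6 -155.7  342.6] t 18.5 F [ 0.7 -0.3  0.5] w 85.1 q [ 0.08 -0.1   0.01 -0.   -1.69 -0.37]
tool shift cm, CURRENT axes [ 7.46  0.04 22.92] rot [0.001 0.    0.001]  in TARGET axes [ 7.46  0.06 22.92]
walnut_center [276.6, 197.9] 0.83 [ 5.31042e+02 -1.22604e+02  1.27200e+00  8.90000e-02]
beech_center [279.5, 97.7] 0.8 [ 4.97561e+02 -2.32306e+02  1.27500e+00  2.70000e-02]
```

View pics/w12.png

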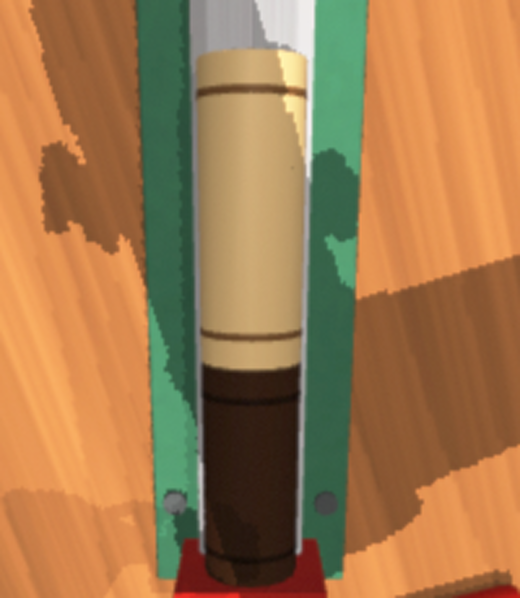

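```bash
python3 - <<'E'
from h import *
d=dict(np.load("w12.npz"))
a=1.277;u=np.array([np.cos(a),np.sin(a),0])
A=ray(d,(276,39.2),73)@u;B=ray(d,(276,161),73)@u;C=ray(d,(276,20+541/2.6),78)@u
print(B-A,C-B,C-A)
E
```

```text
117.8064007837721 76.41415322834422 194.22055401211634
```

```bash
python3 - <<'E'
from station import manip
from h import *
d=dict(np.load("w12.npz"))
a=1.277;u=np.array([np.cos(a),np.sin(a),0])
B=ray(d,(276,161),73)@u;E=ray(d,(276,20+582/2.6),73)@u;C=ray(d,(255,20+541/2.6),12)@u
print(E-B,C-B)
p=manip.camera("wrist")
cv2.imwrite("pics/w13.png",cv2.resize(p["color"][200:300,220:340],None,fx=6,fy=6,interpolation=cv2.INTER_CUBIC))
E
```

```text
98.68583009348266 103.9928158258712
```

View pics/w13.png

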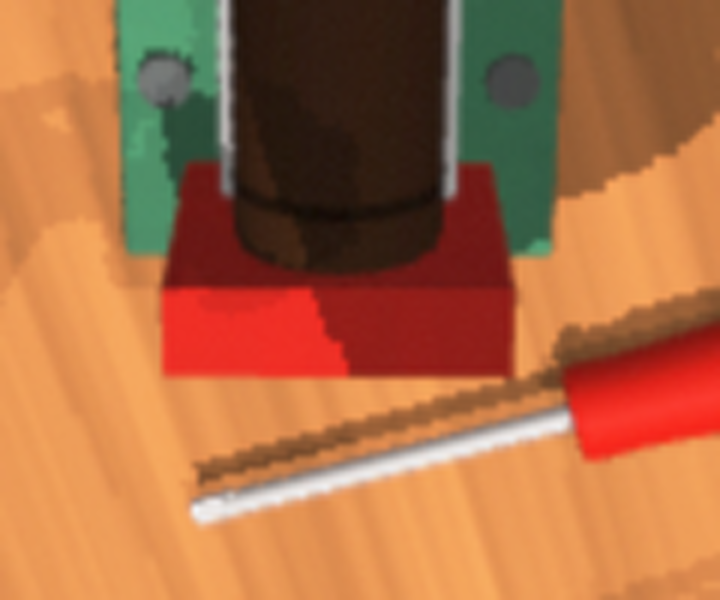

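```bash
python3 - <<'E'
from h import *
d=dict(np.load("w12.npz"))
a=1.277;u=np.array([np.cos(a),np.sin(a),0])
r=lambda v:(v+.5)/6-.5+200
B=ray(d,(276,161),73)@u;E=ray(d,(276,r(272)),73)@u
print("walnut len",E-B,"face from z78",ray(d,(276,r(289)),78)@u-E,"face from z12",ray(d,(250,r(162)),12)@u-E,"back top",ray(d,(276,r(376)),78)@u-E)
E
```

```text
walnut len 100.08225589227831 face from z78 1.2533512234297604 face from z12 1.7070332470845528 back top 20.34706236236292
```

```bash
python3 - <<'E'
from station import manip
s=manip.get_state();print(s["t"],s["wrist_force"],abs(s["qvel"]).max())
print(manip.job_done())
E
```

```text
18.7 [-0.13136977  0.40397262 -0.26374369] 0.003966094919049675
the job is handed in; nothing more can be done
None
```

Both rods are lying in the cradle's groove, butted together and against the red stop, and I handed the job in at about 18.7 s; it reports no verdict.

I took the beech rod from the grey rest and lowered it into the groove behind the large walnut rod. While still holding it, I used it to push the walnut along until the wrist force rose to 20 N while the arm moved only 0.3 mm. Then I let go and lifted clear.

**Last checks**
- **Stop:** in the wrist picture, the gap between the walnut's end and the stop came out at 1.3 and 1.7 mm from two different edges. One pixel is about 1 mm, so this is close to the 2 mm limit. The jump in force as the rods met the stop is the stronger sign that they touch.
- **Joint:** it looks closed in both the wrist and scene pictures, and the walnut's ends measured 100.1 mm apart, as they should.
- **Direction:** the fitted axes of both rods agree with the groove to about 0.01 rad.
- **Other things:** the arm never went near the padauk rod, screwdriver or tape, and they look unmoved in the pictures, though I did not measure them again.
- **Arm:** the gripper is open and clear, with no force at the wrist.

**Checks that disagreed**
- An outline fit gave 112.1 mm between the two rod centres, where 110 is right and 112 is the limit; the beech was cut off at the picture's edge.
- A second fit, from a picture showing both rods, gave about 115 mm, but its walnut outline was poor.
- The beech's visible length came out 2 mm short, at 117.8 mm.
- The scene camera's fitted positions were about 5 mm off the wrist camera's.

I put these down to calibration and outline errors.

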